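# Spray the weld nest, then hold the copper bar hovering over it

## Robot

A 6-joint arm with a two-finger parallel gripper is mounted at the origin on a cart in front of the work surface, level with it; the furniture and walls round the work are solid. World frame = base frame: x ahead of the robot, y to its left, z up, the work surface at z = 0. Lengths are in m, angles in rad, forces in N, time in s.
With the tool pointing down it reaches from about 0.35 to 0.775 m from the base axis. Payload 7.3 kg.
Tool frame: the origin (TCP) lies at the very end of the fingers, on their centre line; the grasp point (between the pads) lies 19 mm behind it (robot.tcp_to_grasp is the z of the grasp point in the tool frame, in m); z points along the fingers, y is the line along which they close (so a half turn about z gives the same grasp; the last joint's range is limited). The gripper opens to 92 mm and grips with 3 to 60 N. Pads are 19 mm wide; open, the fingers measure 130 mm over their backs; the gripper's body (75 mm by 190 mm) begins 47 mm behind the grasp point.
Start: joints at [1.202, 0.342, 1.524, -0, 1.275, -0.146], TCP at [0.116, 0.512, 0.227] pointing down, gripper open.
Joint ranges: [-2.53, 2.53], [-0.77, 2.02], [0.04, 2.7], [-1, 4.14], [0.28, 2.66], [-3.11, 3.11]. Speed limits (rad/s): [2.57, 2.57, 3.14, 3.14, 3.14, 3.14].

## Interface

Orientations are given as [roll, pitch, yaw] about the fixed x, y, z axes, in that order (R = Rz(yaw) Ry(pitch) Rx(roll)).
In Python, from cell import monitor, read_camera, get_calibration, job, robot gives the robot as it stands. The module is installed in compiled form; this text tells all that it offers.
- The arm moves only by the tool send_rows, never from a script. Its argument "targets" is a list of rows, each an object with "translation": the shift along the tool's x, y, z in cm, a list of three; "spin": the turn about the tool's z in degrees; "jaw": the opening, from 0 (shut) to 1 (fully open). A call has exactly 5 rows; each row is the pose to reach, as a shift and turn from the pose commanded when the call began, along the tool's axes at that moment; what a row does not reach only later rows make up. A row lasts 1/10 s, in which the tool goes at most 50 mm and 8.59 degrees, less where a joint would pass 70% of its speed; a pose out of reach is approached as far as the arm can. A call with a gripper value outside its range is refused whole. The fingers move at their own pace and stop on an object; "force" is the grip in N (left out, the last holds). Time passes only in rows, so rows that repeat a pose let the fingers close, or fill a call up. It gives the time, the measured TCP pose, the force, the opening and the grip force at its end, in the units of the state.
- monitor.observe(): the state, without advancing time (a new reading comes with each control period).
- read_camera(name): name is "scene" or "top" or "wrist"; returns (picture, depth): 400x640x3 uint8, red, green, blue; 400x640 float32, m along the optical axis (not along the pixel's ray), 0 where there is no reading.
- get_calibration(name): a dict with "intrinsics" (3x3 intrinsics, pixels), "origin" and "orientation" of the camera in the world; the wrist camera has in their place "hand_eye" (4x4, takes a point from camera to tool coordinates, whose origin is the TCP and whose axes are the flange's). Camera axes: x right, y up, looking along -z (the intrinsics and any distortion apply to the point x, -y, -z); pixel columns grow to the right and rows downward; lengths in m; the calibration is good to about 2 mm. A picture is of the moment at which its call begins: read the wrist's pose just before it. get_calibration takes no time and is no camera call.
- job.hand_in(): hands the job in; it is judged then, once.
The state is a dict: "time": time; "qpos": joint angles; "qvel": joint speeds; "joint_efforts": joint torques, N m; "tool_pos": TCP position; "tool_rot": TCP orientation; "contact_force": force on the tool from outside, world axes, zero at the start; "torque": the same for the moment, N m; "opening": finger opening in m; "grip_force": force on a finger pad.
Only numpy, scipy, OpenCV 4.12 (cv2) and the standard library are available. Lean on these libraries where they do the work, as an engineer would, in place of code of your own. Each camera call takes 0.05 s, during which the arm holds its last target. There are 200 camera calls.

## Task

Rinse the weld nest: press the sprung nozzle cap of the fixed spray can all the way down and let it spring back up. Then pick up the flat copper bar from the shallow tray, carry it over the things in between and over the splash guard, and hold it level about one centimetre above the pocket of the nest, centred over it and in line with it, without ever touching the station or the nest with the bar. Finish holding it there in the gripper, and leave all the other things where they stand.

Things in the scene. Friction and masses are not known exactly. Their poses are not given: they have to be found in the camera images.
- station: Fixed station: aluminium base 130 (x) x 240 (y) mm, top 8 mm above the worktop, origin below its middle. At x=0, y=-80 mm an upright spray can 52 mm across in a black collar 64 mm across, 124 mm high with cap. Round the nest a sheet steel splash guard, top 60 mm above the worktop: walls at x=-60 and +60 mm (y=-10 to 118) and at y=+118 mm, open above and toward the can.
- cap_top (a point): Middle of the top of the spray can's white nozzle cap, a round cap 23 mm across (flat top 20 mm) and 15 mm high, on the can's axis, 124 mm above the worktop when up.
- cap (a joint): Travel of the nozzle cap: 0 up, grows as it is pressed straight down, hard stop at 0.007 m. The spring takes about 2 N to start and 6 N at the stop, and returns it by itself. It counts as pressed beyond 0.005 m, as back up below 0.0015 m.
- nest: Weld nest fixed inside the splash guard: steel block 40 (x) x 86 (y) x 18 mm on a dark disc 72 mm across, 6 mm high. Origin under the disc's middle, 8 mm above the worktop; the block's top is 24 mm above it. In the top one oblong pocket 26 (x) x 70 (y) mm, 5 mm deep, along the nest's y axis; turned differently from the station each run.
- nest_mouth (a point): Middle of the pocket's mouth, level with the nest's top face, 32 mm above the worktop; axes as the nest (y along the pocket).
- copper_bar: Flat copper bar with two small holes, 18 (x) x 62 (y) x 8.5 (z) mm, 50 to 100 g, lying flat in the shallow open tray right of the station (tray floor 2 mm above the worktop, its rim 13 mm, inside 126 (x) x 186 (y) mm). Origin in the middle of its underside, y along its length; take it across its 18 mm width at the middle. Either end may go either way.
- swab_jar: Bystander: small steel jar with white swabs, 40 mm across, 78 mm high; origin under its middle.
- loupe: Bystander: black eye loupe, 38 mm across, 34 mm high; origin under its middle.
- sample_cup: Bystander: stainless cup, 27 mm across, 40 mm high; origin under its middle.
- flanged_shaft: Bystander: turned steel shaft standing on its flange, 42 mm across, 52 mm high; origin under its middle.
- bent_bracket: Bystander: small bent sheet bracket, 20 x 35 x 32 mm; origin under its middle.
- small_gear: Bystander: brass gear, 35 mm across, 15 mm high; origin under its middle.

How it is judged:
By the outcome, as a careful person would: the job done as asked, in the order asked, and still so for the second after the job is handed in, while the arm keeps its last pose, push and grip.
It also fails if it takes over 48 s, if anything falls off the work surface, if the arm or the gripper's body presses on something with over 40 N, if the wrist force passes 120 N, or if a joint passes its speed limit or range.

## Working session

There is one attempt and no reset: what is moved stays moved. The work goes in short steps, Python scripts to look and compute and a tool call to move; the robot and the scene stay as the last step left them, time stands still between calls to the robot, and variables do not carry over. Pictures are saved under pics/ and viewed, at most 11 in all, crops included, and the job is handed in when it is done.

Besides the shell and the picture viewer there is one more tool, called after "Call:" as name(argument=value, ...) on one line, values as JSON. send_rows: Moves the arm, as the interface text tells. Its arguments: {"type":"object","properties":{"targets":{"type":"array"},"force":{"type":"number"}},"required":["targets"]}

```bash
mkdir -p pics
python3 - <<'E'
from cell import monitor, read_camera, get_calibration, job, robot
import numpy as np, cv2
s=monitor.observe(); print(s)
print(robot.tcp_to_grasp)
for n in ["scene","top","wrist"]:
    c=get_calibration(n); print(n,c)
for n in ["scene","top"]:
    p,d=read_camera(n); cv2.imwrite(f"pics/{n}0.png",p[:,:,::-1]); np.savez(f"pics/{n}0.npz",p=p,d=d)
E
```

```text
{'time': 0.0, 'qpos': array([ 1.20196759e+00,  3.42707982e-01,  1.52504648e+00,  1.96861924e-05,
        1.27540243e+00, -1.46005502e-01]), 'qvel': array([-1.84452955e-03,  2.55966193e-05,  4.14784962e-04, -3.99049359e-04,
        1.26277938e-03, -3.03563126e-04]), 'joint_efforts': array([ 3.39172648e-04, -4.31236589e+01, -2.44215542e+01,  7.18376739e-02,
        5.61086484e-02, -1.53141068e-04]), 'tool_pos': array([0.11583809, 0.51162867, 0.22604234]), 'tool_rot': array([-3.14004780e+00, -2.46200447e-04,  2.91876348e+00]), 'contact_force': array([ 0.26072227, -0.13492214, -0.70294626]), 'torque': array([ 0.01016459, -0.00123258, -0.05288794]), 'grip_force': 0.0, 'opening': 0.09210635192535833}
-0.0188
scene {'intrinsics': array([[466.48881961,   0.        , 315.54073541],
       [  0.        , 466.48881961, 195.16398369],
       [  0.        ,   0.        ,   1.        ]]), 'origin': array([-0.03939059, -0.66914062,  0.92358107]), 'orientation': array([ 0.79940347, -0.00775881, -0.64758647])}
top {'intrinsics': array([[403.7583672 ,   0.        , 320.17228188],
       [  0.        , 403.7583672 , 197.26521268],
       [  0.        ,   0.        ,   1.        ]]), 'origin': array([ 0.30646167, -0.00295457,  1.23079191]), 'orientation': array([ 0.16344662, -0.00630183, -1.60046144])}
wrist {'intrinsics': array([[277.51034131,   0.        , 314.2099749 ],
       [  0.        , 277.51034131, 198.20768601],
       [  0.        ,   0.        ,   1.        ]]), 'hand_eye': array([[-4.54804123e-04,  9.53978905e-01,  2.99873376e-01,
         8.07102712e-02],
       [ 9.99999896e-01,  4.38785613e-04,  1.20757159e-04,
         5.58924920e-04],
       [-1.63803412e-05,  2.99873400e-01, -9.53979006e-01,
        -1.57612903e-01],
       [ 0.00000000e+00,  0.00000000e+00,  0.00000000e+00,
         1.00000000e+00]])}
```

View pics/top0.png

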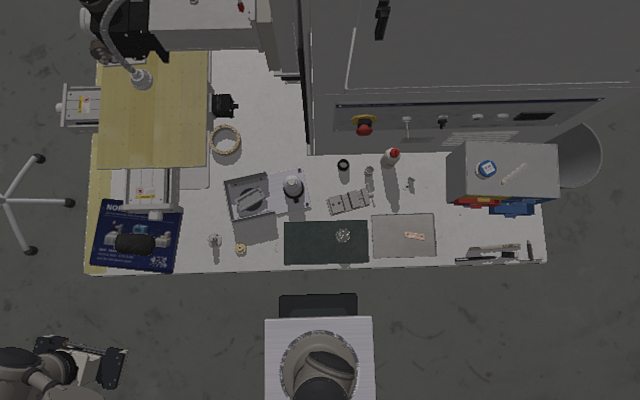

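View pics/scene0.png

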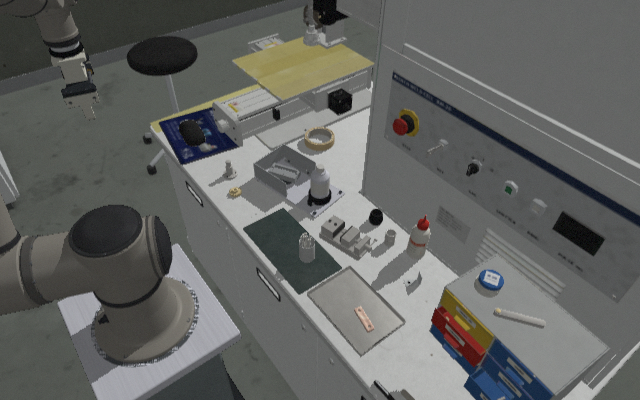

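The top view shows the can at about (293,186), the nest inside the guard at about (250,202), the bar in the tray at about (415,236), and the swab jar at about (343,236). The scene view agrees: bar at (364,319), can cap at (320,172).

```bash
cat > h.py <<'E'
import numpy as np, cv2
from scipy.spatial.transform import Rotation as Ro
from cell import monitor, read_camera, get_calibration, job, robot
def cam(n,s=None):
    c=get_calibration(n);K=c["intrinsics"]
    if n=="wrist":
        T=np.array(c["hand_eye"]);R=Ro.from_euler("xyz",s["tool_rot"]).as_matrix()
        return K,R@T[:3,:3],R@T[:3,3]+s["tool_pos"]
    return K,Ro.from_euler("xyz",c["orientation"]).as_matrix(),np.array(c["origin"])
def rays(C,uv):
    K,R,o=C;uv=np.atleast_2d(uv).astype(float)
    return np.c_[(uv[:,0]-K[0,2])/K[0,0],-(uv[:,1]-K[1,2])/K[1,1],-np.ones(len(uv))]@R.T
def onplane(C,uv,z):
    d=rays(C,uv);return C[2]+d*((z-C[2][2])/d[:,2])[:,None]
def cloud(C,D):
    v,u=np.mgrid[:D.shape[0],:D.shape[1]]
    P=C[2]+rays(C,np.c_[u.ravel(),v.ravel()])*D.reshape(-1,1)
    return P.reshape(*D.shape,3)
def project(C,P):
    K,R,o=C;q=(np.atleast_2d(P)-o)@R;return np.c_[K[0,0]*q[:,0]/-q[:,2]+K[0,2],K[1,1]*-q[:,1]/-q[:,2]+K[1,2]]
def copper(p):
    h=cv2.cvtColor(p,cv2.COLOR_RGB2HSV);return ((h[...,0]<15)&(h[...,1]>50)&(h[...,2]>90)).astype(np.uint8)
E
python3 - <<'E'
from h import *
f={n:np.load(f"pics/{n}0.npz") for n in("top","scene")}
for n in f:
    C=cam(n);P=cloud(C,f[n]["d"]);p=f[n]["p"]
    if n=="top": W=[(380,450,215,255),(275,312,165,205),(222,275,170,222)]
    else: W=[(340,390,295,340),(300,340,155,215),(250,315,140,195)]
    m=copper(p);x0,x1,y0,y1=W[0]; M=np.zeros_like(m);M[y0:y1,x0:x1]=m[y0:y1,x0:x1]
    ct=max(cv2.findContours(M,0,2)[0],key=cv2.contourArea)[:,0]
    Q=onplane(C,ct,.0105);r=cv2.minAreaRect((Q[:,:2]*1000).astype(np.float32));print(n,"bar",r,np.median(P[M>0],0))
    x0,x1,y0,y1=W[1];B=P[y0:y1,x0:x1].reshape(-1,3);t=B[(B[:,2]>.115)&(B[:,2]<.14)]
    print("cap",t.mean(0),t.min(0),t.max(0),len(t))
    x0,x1,y0,y1=W[2];B=P[y0:y1,x0:x1].reshape(-1,3)
    t=B[(B[:,2]>.052)&(B[:,2]<.068)];print("guard",t.min(0),t.max(0),cv2.minAreaRect((t[:,:2]*1000).astype(np.float32)))
    t=B[(B[:,2]>.028)&(B[:,2]<.036)];print("nest",t.mean(0),cv2.minAreaRect((t[:,:2]*1000).astype(np.float32)))
for n,(x0,x1,y0,y1) in {"top":(215,455,140,260),"scene":(220,420,130,350)}.items():
    cv2.imwrite(f"pics/{n}c.png",cv2.resize(f[n]["p"][y0:y1,x0:x1,::-1],None,fx=800/240 if n=="top" else 2.7,fy=800/240 if n=="top" else 2.7,interpolation=2))
E
```

```text
top bar ((382.50933837890625, -296.65631103515625), (61.19172286987305, 16.461071014404297), 78.84442901611328) [ 0.38332723 -0.29927696  0.00954461]
cap [0.53577333 0.06397758 0.1229185 ] [0.5256463  0.05358334 0.11827441] [0.54622727 0.07644185 0.1281151 ] 54
guard [0.43708267 0.1204403  0.05230054] [0.58335206 0.26971648 0.065145  ] ((509.83056640625, 196.2821807861328), (124.93949127197266, 130.17384338378906), 11.421710968017578)
nest [0.50893643 0.19986464 0.0313194 ] ((508.9693603515625, 195.57913208007812), (122.39937591552734, 125.33283996582031), 11.25389289855957)
scene bar ((382.07025146484375, -299.8758544921875), (62.145103454589844, 18.032163619995117), 78.9461898803711) [ 0.38226667 -0.30427836  0.01074616]
cap [0.53428512 0.05996611 0.12230809] [0.522401   0.05030942 0.1151092 ] [0.54706306 0.07294299 0.12768563] 57
guard [0.43717825 0.05449748 0.05203865] [0.58140162 0.26942371 0.06751806] ((516.7088012695312, 159.69200134277344), (127.82215118408203, 204.0577850341797), 11.376091003417969)
nest [0.50689545 0.19769374 0.03131902] ((519.7686767578125, 208.80165100097656), (229.96665954589844, 173.10394287109375), 50.1154899597168)
```

View pics/topc.png

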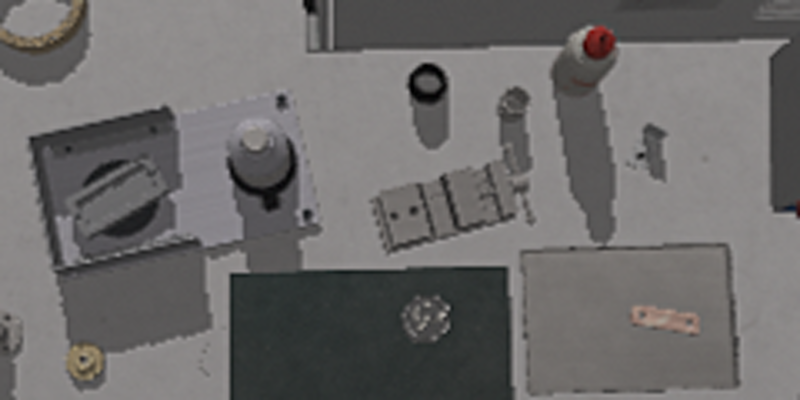

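The crop confirms the station is turned about 11° and the pocket turned further, running right-up. I'll move over the station and look with the wrist camera.

```bash
cat >> h.py <<'E'
def go(x,y,z,psi):
    s=monitor.observe();R=Ro.from_euler("xyz",s["tool_rot"]).as_matrix()
    d=R.T@(np.array([x,y,z])-s["tool_pos"])*100
    sp=(np.degrees(s["tool_rot"][2])-psi+180)%360-180
    print("t %.2f pos %s rpy %s F %s -> shift cm %s spin %.1f dist %.1f"%(s["time"],s["tool_pos"].round(4),np.degrees(s["tool_rot"]).round(2),s["contact_force"].round(2),d.round(2),sp,np.linalg.norm(d)))
E
python3 -c "
from h import *
go(.47,.17,.29,120)"
```

```text
t 0.10 pos [0.1158 0.5117 0.2261] rpy [-1.7992e+02 -1.0000e-02  1.6723e+02] F [-0.25  0.66 -0.48] -> shift cm [-42.09 -25.51  -6.36] spin 47.2 dist 49.6
```

Call:
send_rows(targets=[{"translation": [-2,-1,-3],"spin": 0,"jaw": 0.5},{"translation": [-5,-3,-5],"spin": 0,"jaw": 0.3},{"translation": [-9,-5.5,-6.4],"spin": 0,"jaw": 0},{"translation": [-13,-8,-6.4],"spin": 0,"jaw": 0},{"translation": [-17,-10.5,-6.4],"spin": 0,"jaw": 0}])

```text
time: 0.6
tool_pos: [0.2594, 0.3708, 0.291]
tool_rot: [3.141, 0.0, 2.92]
contact_force: [0.1, -0.6, -0.5]
opening: 0.0564
grip_force: 0.0
```

Call:
send_rows(targets=[{"translation": [-4,-2.5,0],"spin": 0,"jaw": 0},{"translation": [-8,-5,0],"spin": 0,"jaw": 0},{"translation": [-12,-7,0],"spin": 0,"jaw": 0},{"translation": [-16,-9.5,0],"spin": 0,"jaw": 0},{"translation": [-20,-12,0],"spin": 0,"jaw": 0}])

```text
time: 1.1
tool_pos: [0.4281, 0.2092, 0.2905]
tool_rot: [-3.142, -0.0, 2.919]
contact_force: [0.4, 1.8, -0.2]
opening: 0.0165
grip_force: 0.0
```

Call:
send_rows(targets=[{"translation": [-2,-1,0],"spin": 8,"jaw": 0},{"translation": [-4,-2,0],"spin": 16,"jaw": 0},{"translation": [-5,-3,0],"spin": 24,"jaw": 0},{"translation": [-5,-3,0],"spin": 32,"jaw": 0},{"translation": [-5,-3,0],"spin": 40,"jaw": 0}])

```text
time: 1.6
tool_pos: [0.4693, 0.1699, 0.2901]
tool_rot: [-3.14, -0.001, 2.214]
contact_force: [1.1, 0.8, -0.0]
opening: 0.0002
grip_force: 0.0
```

Call:
send_rows(targets=[{"translation": [0,0,0],"spin": 4,"jaw": 0},{"translation": [0,0,0],"spin": 7,"jaw": 0},{"translation": [0,0,0],"spin": 7,"jaw": 0},{"translation": [0,0,0],"spin": 7,"jaw": 0},{"translation": [0,0,0],"spin": 7,"jaw": 0}])

```text
time: 2.1
tool_pos: [0.4692, 0.1706, 0.2906]
tool_rot: [-3.141, -0.0, 2.1]
contact_force: [0.4, -0.7, -0.2]
opening: 0.0007
grip_force: 0.0
```

Run:
```python
from h import *
go(.53,.062,.16,120)
s=monitor.observe();p,d=read_camera("wrist")
import pickle;pickle.dump((s,p,d),open("pics/w1.pkl","wb"));cv2.imwrite("pics/w1.png",p[:,:,::-1])
```

```text
t 2.10 pos [0.4692 0.1706 0.2906] rpy [-1.7999e+02 -1.0000e-02  1.2030e+02] F [ 0.36 -0.74 -0.18] -> shift cm [-12.44  -0.22  13.06] spin 0.3 dist 18.0
```

View pics/w1.png

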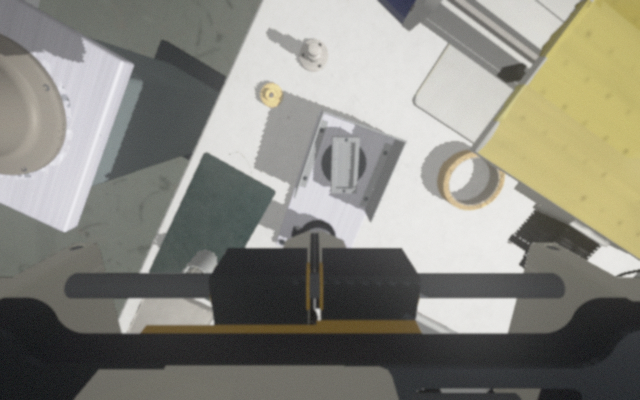

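The wrist view shows the nest block with its oblong pocket at about (345,165). The cap, near (312,238), is hidden behind the gripper.

```bash
cat >> h.py <<'E'
def nest(C,p,d,c0):
    P=cloud(C,d);m=((abs(P[...,2]-.030)<.006)&(np.hypot(P[...,0]-c0[0],P[...,1]-c0[1])<.056)).astype(np.uint8)
    ct=max(cv2.findContours(cv2.morphologyEx(m,2,np.ones((3,3))),0,2)[0],key=cv2.contourArea)[:,0]
    print("nest depth",cv2.minAreaRect((onplane(C,ct,.032)[:,:2]*1000).astype(np.float32)),m.sum())
    # rectified 0.5 mm/px top view of plane z=.032
    g=np.mgrid[-100:100,-100:100]*.0005
    W=np.stack([c0[0]-g[0],c0[1]-g[1],0*g[0]+.032],-1).reshape(-1,3)
    uv=project(C,W).astype(np.float32).reshape(200,200,2)
    return cv2.remap(p,uv[...,0],uv[...,1],1)
E
python3 - <<'E'
from h import *
import pickle;s,p,d=pickle.load(open("pics/w1.pkl","rb"));C=cam("wrist",s)
r=nest(C,p,d,(.508,.198))
P=cloud(C,d)
m=P[...,2];B=P.reshape(-1,3);B=B[(abs(B[:,0]-.51)<.1)&(abs(B[:,1]-.19)<.1)]
t=B[(B[:,2]>.053)&(B[:,2]<.068)];print("guard",cv2.minAreaRect((t[:,:2]*1000).astype(np.float32)),len(t))
a=cv2.resize(r[...,::-1],None,fx=3,fy=3,interpolation=2)
cv2.imwrite("pics/w1r.png",a)
E
```

```text
nest depth ((508.818603515625, 196.02011108398438), (40.416873931884766, 86.12661743164062), 29.669769287109375) 1507
guard ((511.8590393066406, 196.56500244140625), (124.05857849121094, 129.35470581054688), 11.242063522338867) 695
```

View pics/w1r.png

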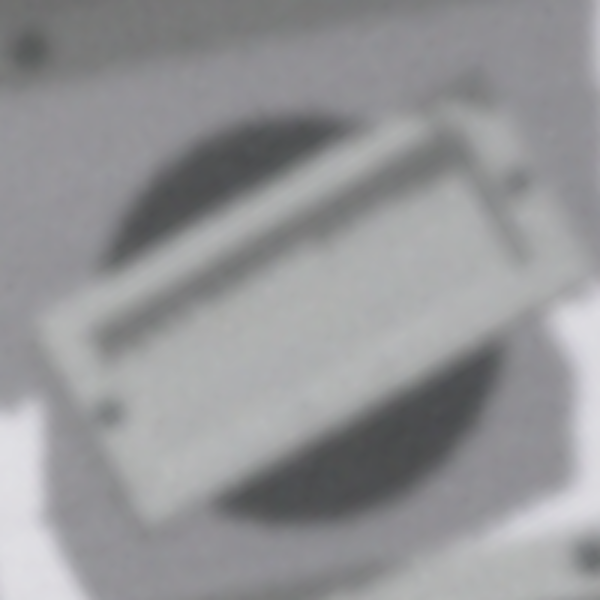

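The nest measures 40.4 × 86.1 mm, matching its given size, at yaw 29.7° and centre (0.5085, 0.196). The cap is near (0.536, 0.0635). I'll move over the cap.

Call:
send_rows(targets=[{"translation": [-3,0.1,1],"spin": 0,"jaw": 0},{"translation": [-7,0.2,4],"spin": 0,"jaw": 0},{"translation": [-10.5,0.3,7],"spin": 0,"jaw": 0},{"translation": [-12.6,0.4,10],"spin": 0,"jaw": 0},{"translation": [-12.6,0.4,12.5],"spin": 0,"jaw": 0}])

```text
time: 2.65
tool_pos: [0.5371, 0.0612, 0.1639]
tool_rot: [-3.141, 0.0, 2.096]
contact_force: [-0.4, 0.1, 0.3]
opening: 0.0003
grip_force: 0.0
```

Call:
send_rows(targets=[{"translation": [0,0,1],"spin": 0,"jaw": 0},{"translation": [0,0,1.5],"spin": 0,"jaw": 0},{"translation": [0,0,2],"spin": 0,"jaw": 0},{"translation": [0,0,2],"spin": 0,"jaw": 0},{"translation": [0,0,2],"spin": 0,"jaw": 0}])

```text
time: 3.15
tool_pos: [0.5366, 0.0641, 0.1467]
tool_rot: [3.14, 0.001, 2.099]
contact_force: [0.7, 0.4, -0.2]
opening: 0.0003
grip_force: 0.0
```

Run:
```python
from h import *
go(.536,.0635,.124,120)
for n in("scene","top"):
    p,d=read_camera(n);np.savez(f"pics/{n}1.npz",p=p,d=d)
    if n=="scene": q=project(cam(n),[.536,.0635,.13])[0].astype(int);print(q);cv2.imwrite("pics/s1.png",cv2.resize(p[q[1]-50:q[1]+50,q[0]-50:q[0]+50,::-1],None,fx=6,fy=6,interpolation=2))
```

```text
t 3.15 pos [0.5366 0.0641 0.1467] rpy [1.7991e+02 5.0000e-02 1.2028e+02] F [ 0.68  0.43 -0.15] -> shift cm [-0.02 -0.08  2.27] spin 0.3 dist 2.3
[319 164]
```

View pics/s1.png

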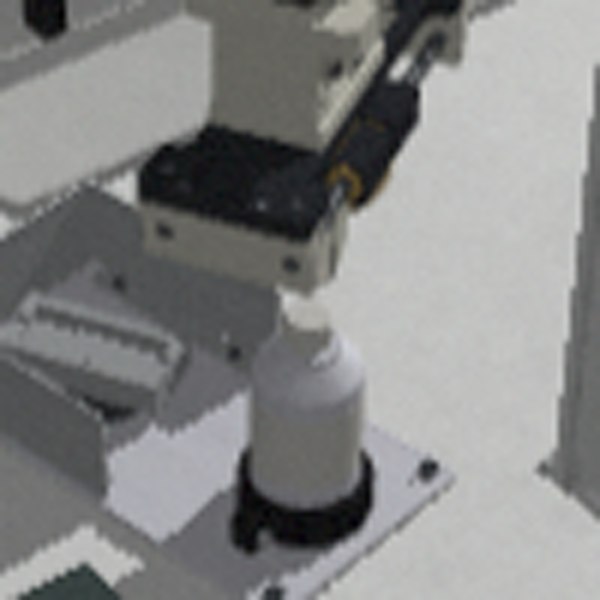

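The scene crop shows the cap at about (305,310) in the crop, just under the fingers. Pressing now.

Call:
send_rows(targets=[{"translation": [0,0,1.2],"spin": 0,"jaw": 0},{"translation": [0,0,2.0],"spin": 0,"jaw": 0},{"translation": [0,0,2.4],"spin": 0,"jaw": 0},{"translation": [0,0,2.7],"spin": 0,"jaw": 0},{"translation": [0,0,2.7],"spin": 0,"jaw": 0}])

```text
time: 3.75
tool_pos: [0.5358, 0.0637, 0.1185]
tool_rot: [-3.141, -0.001, 2.099]
contact_force: [-2.2, -0.0, 5.2]
opening: 0.0006
grip_force: 2.6
```

Call:
send_rows(targets=[{"translation": [0,0,0.1],"spin": 0,"jaw": 0},{"translation": [0,0,0.15],"spin": 0,"jaw": 0},{"translation": [0,0,0.2],"spin": 0,"jaw": 0},{"translation": [0,0,0.2],"spin": 0,"jaw": 0},{"translation": [0,0,0.2],"spin": 0,"jaw": 0}])

```text
time: 4.25
tool_pos: [0.5358, 0.0637, 0.1172]
tool_rot: [-3.141, -0.0, 2.099]
contact_force: [-4.0, -0.3, 6.8]
opening: 0.0005
grip_force: 3.2
```

Call:
send_rows(targets=[{"translation": [0,0,0.05],"spin": 0,"jaw": 0},{"translation": [0,0,0.1],"spin": 0,"jaw": 0},{"translation": [0,0,0.1],"spin": 0,"jaw": 0},{"translation": [0,0,0.1],"spin": 0,"jaw": 0},{"translation": [0,0,0.1],"spin": 0,"jaw": 0}])

```text
time: 4.75
tool_pos: [0.5358, 0.0637, 0.1172]
tool_rot: [3.141, 0.0, 2.099]
contact_force: [-4.7, 0.2, 12.9]
opening: 0.0005
grip_force: 6.5
```

The cap is at its hard stop: the force rose to 12.9 N with no further travel. Releasing straight up.

Call:
send_rows(targets=[{"translation": [0,0,-0.6],"spin": 0,"jaw": 0},{"translation": [0,0,-1.2],"spin": 0,"jaw": 0},{"translation": [0,0,-3],"spin": 0,"jaw": 0},{"translation": [0,0,-6],"spin": 0,"jaw": 0},{"translation": [0,0,-10],"spin": 0,"jaw": 0}])

```text
time: 5.25
tool_pos: [0.5352, 0.0636, 0.2152]
tool_rot: [-3.138, -0.002, 2.098]
contact_force: [1.5, -0.2, 1.2]
opening: -0.0
grip_force: 0.0
```

Run:
```python
from h import *
go(.36,-.25,.22,120)
p,d=read_camera("scene");C=cam("scene");B=cloud(C,d)[155:215,300:340].reshape(-1,3)
t=B[(B[:,2]>.110)&(B[:,2]<.14)&(np.hypot(B[:,0]-.535,B[:,1]-.062)<.016)];print("cap z",np.percentile(t[:,2],[50,80,95]),len(t))
```

```text
t 5.25 pos [0.5352 0.0636 0.2152] rpy [-1.7982e+02 -1.1000e-01  1.2023e+02] F [ 1.54 -0.19  1.19] -> shift cm [-18.27 -30.93  -0.42] spin 0.2 dist 35.9
cap z [0.1219744  0.12402312 0.12638901] 66
```

The cap is back up at about 0.124. On to the tray.

Call:
send_rows(targets=[{"translation": [-1.3,-1.7,0],"spin": 0,"jaw": 0.2},{"translation": [-4,-5,0],"spin": 0,"jaw": 0.45},{"translation": [-6.7,-8.5,0],"spin": 0,"jaw": 0.45},{"translation": [-9.4,-12,0],"spin": 0,"jaw": 0.45},{"translation": [-12,-15.4,0],"spin": 0,"jaw": 0.45}])

```text
time: 5.8
tool_pos: [0.4629, -0.1191, 0.2157]
tool_rot: [3.141, 0.001, 2.099]
contact_force: [0.1, -0.7, -0.2]
opening: 0.0358
grip_force: 0.0
```

Call:
send_rows(targets=[{"translation": [-3,-3.8,0],"spin": 8,"jaw": 0.45},{"translation": [-6,-7.6,0],"spin": 16,"jaw": 0.45},{"translation": [-9,-11.4,0],"spin": 24,"jaw": 0.45},{"translation": [-12,-15.2,0],"spin": 32,"jaw": 0.45},{"translation": [-14.6,-18.6,0],"spin": 40,"jaw": 0.45}])

```text
time: 6.3
tool_pos: [0.3753, -0.3396, 0.2157]
tool_rot: [3.141, 0.001, 1.394]
contact_force: [1.0, 0.5, -0.2]
opening: 0.0415
grip_force: 0.0
```

Call:
send_rows(targets=[{"translation": [0,0,0],"spin": 1.4,"jaw": 0.45},{"translation": [0,0,0],"spin": 1.4,"jaw": 0.45},{"translation": [0,0,0],"spin": 1.4,"jaw": 0.45},{"translation": [0,0,0],"spin": 1.4,"jaw": 0.45},{"translation": [0,0,0],"spin": 1.4,"jaw": 0.45}])

```text
time: 6.8
tool_pos: [0.377, -0.3363, 0.2158]
tool_rot: [3.141, -0.0, 1.378]
contact_force: [0.5, -0.5, 0.3]
opening: 0.0413
grip_force: 0.0
```

```bash
cat >> h.py <<'E'
def bar(C,p,z):
    m=copper(p);m[235:]=0
    ct=max(cv2.findContours(m,0,2)[0],key=cv2.contourArea)[:,0]
    r=cv2.minAreaRect((onplane(C,ct,z)[:,:2]*1000).astype(np.float32));print("bar",r,ct.min(0),ct.max(0));return r
E
python3 - <<'E'
from h import *
s=monitor.observe();p,d=read_camera("wrist");C=cam("wrist",s);cv2.imwrite("pics/w2.png",p[:,:,::-1])
(c,w,a)=bar(C,p,.0105);P=cloud(C,d);m=copper(p);m[235:]=0;print(np.median(P[m>0],0))
go(c[0]/1000,c[1]/1000,.05,a)
E
```

```text
bar ((706.56298828125, -223.40553283691406), (70.32626342773438, 38.20778274536133), 10.635497093200684) [545   9] [609  48]
[ 0.60766615 -0.2352002   0.11155382]
t 6.85 pos [ 0.3769 -0.3365  0.2158] rpy [179.99   0.    78.95] F [-0.28 -0.16  0.13] -> shift cm [17.42 30.18 16.59] spin 68.3 dist 38.6
```

View pics/w2.png

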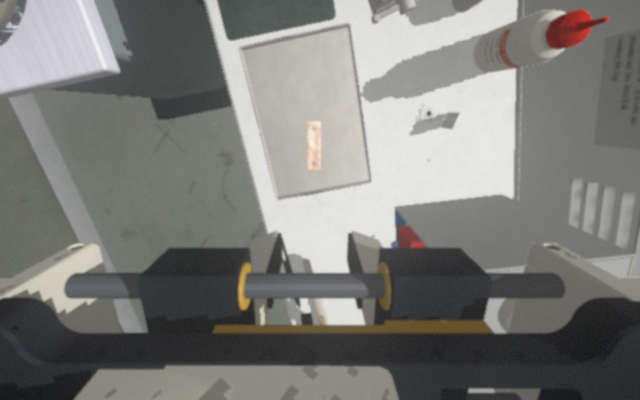

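The mask caught the red bottle tip; the bar is clearly visible at (314,146). I'll restrict the mask to that area.

```bash
sed -i 's/m=copper(p);m\[235:\]=0$/m=copper(p);m[235:]=0;m[:,:270]=0;m[:,360:]=0/' h.py
python3 - <<'E'
from h import *
s=monitor.observe();p=cv2.imread("pics/w2.png")[:,:,::-1].copy();C=cam("wrist",s)
(c,w,a)=bar(C,p,.0105)
go(c[0]/1000,c[1]/1000,.05,78.9)
E
```

```text
bar ((381.14068603515625, -309.3040466308594), (36.789005279541016, 14.551681518554688), 86.31883239746094) [307 141] [319 168]
t 6.85 pos [ 0.3769 -0.3365  0.2158] rpy [179.99   0.    78.95] F [-0.28 -0.16  0.13] -> shift cm [ 2.75 -0.11 16.58] spin 0.1 dist 16.8
```

```bash
sed -i 's/    m=copper(p);m\[235/    q=p.astype(int);m=(q[...,0]-q[...,2]>18).astype(np.uint8);m=cv2.morphologyEx(m,3,np.ones((5,5)));m[235/' h.py
python3 - <<'E'
from h import *
s=monitor.observe();p=cv2.imread("pics/w2.png")[:,:,::-1].copy();C=cam("wrist",s)
print(p[146,300:330,0]-0.-p[146,300:330,2])
(c,w,a)=bar(C,p,.0105)
go(c[0]/1000,c[1]/1000,.05,a)
E
```

```text
[10. 12. 12. 12. 10. 14. 26. 43. 54. 50. 43. 30. 26. 24. 24. 29. 35. 38.
 36. 39. 35. 26. 15. 10. 11. 11. 13. 12. 12. 12.]
bar ((384.19964599609375, -298.0542907714844), (63.97490692138672, 19.88677978515625), 78.93440246582031) [306 120] [321 170]
t 6.85 pos [ 0.3769 -0.3365  0.2158] rpy [179.99   0.    78.95] F [-0.28 -0.16  0.13] -> shift cm [ 3.91 -0.02 16.58] spin 0.0 dist 17.0
```

Call:
send_rows(targets=[{"translation": [1.5,0,2],"spin": 0,"jaw": 0.45},{"translation": [3.9,0,6],"spin": 0,"jaw": 0.45},{"translation": [3.9,0,10],"spin": 0,"jaw": 0.45},{"translation": [3.9,0,14],"spin": 0,"jaw": 0.45},{"translation": [3.9,0,16.6],"spin": 0,"jaw": 0.45}])

```text
time: 7.35
tool_pos: [0.3835, -0.2975, 0.0475]
tool_rot: [-3.14, -0.001, 1.378]
contact_force: [0.9, -0.3, -0.9]
opening: 0.0418
grip_force: 0.0
```

Call:
send_rows(targets=[{"translation": [0,0,1],"spin": 0,"jaw": 0.45},{"translation": [0,0,2],"spin": 0,"jaw": 0.45},{"translation": [0,0,2],"spin": 0,"jaw": 0.45},{"translation": [0,0,2],"spin": 0,"jaw": 0.45},{"translation": [0,0,2],"spin": 0,"jaw": 0.45}])

```text
time: 7.85
tool_pos: [0.3845, -0.2996, 0.0308]
tool_rot: [3.14, 0.001, 1.376]
contact_force: [-0.5, -0.1, 0.6]
opening: 0.0413
grip_force: 0.0
```

Run:
```python
from h import *
go(.3836,-.298,.0045,78.9)
s=monitor.observe();p,d=read_camera("wrist");cv2.imwrite("pics/w3.png",p[:,:,::-1])
cv2.imwrite("pics/w3c.png",cv2.resize(p[120:330,200:430,::-1],None,fx=2.6,fy=2.6))
```

```text
t 7.85 pos [ 0.3845 -0.2996  0.0308] rpy [1.7989e+02 7.0000e-02 7.8840e+01] F [-0.53 -0.14  0.6 ] -> shift cm [ 0.15 -0.12  2.63] spin -0.1 dist 2.6
```

View pics/w3c.png

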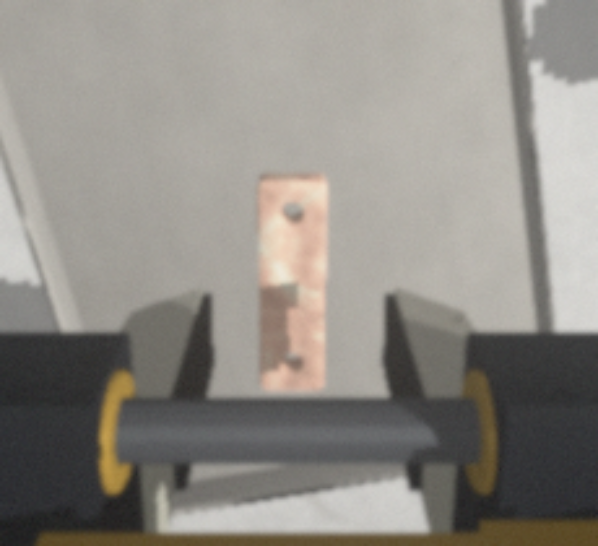

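The bar lies centred between the open fingers (crop x 260–327) and in line with them. One close measurement along its length.

```bash
sed -i 's/m\[235:\]=0;m\[:,:270\]=0;m\[:,360:\]=0/m[272:]=0;m[:,:288]=0;m[:,:]*=1;m[:,340:]=0/' h.py
python3 - <<'E'
from h import *
s=monitor.observe();p=cv2.imread("pics/w3.png")[:,:,::-1].copy()
(c,w,a)=bar(cam("wrist",s),p,.0105)
go(c[0]/1000,c[1]/1000,.0045,a)
E
```

```text
bar ((384.4309387207031, -296.7007141113281), (63.60465621948242, 19.204082489013672), 78.71394348144531) [298 186] [326 270]
t 7.90 pos [ 0.3844 -0.2996  0.0307] rpy [1.799e+02 7.000e-02 7.883e+01] F [-0.28 -0.43 -0.25] -> shift cm [ 0.29 -0.06  2.62] spin 0.1 dist 2.6
```

Call:
send_rows(targets=[{"translation": [0.3,0,0.8],"spin": 0,"jaw": 0.45},{"translation": [0.3,0,1.6],"spin": 0,"jaw": 0.45},{"translation": [0.3,0,2.3],"spin": 0,"jaw": 0.45},{"translation": [0.3,0,2.6],"spin": 0,"jaw": 0.45},{"translation": [0.3,0,2.6],"spin": 0,"jaw": 0.45}])

```text
time: 8.4
tool_pos: [0.3842, -0.2958, 0.0029]
tool_rot: [-3.14, -0.001, 1.376]
contact_force: [0.3, 0.1, 0.1]
opening: 0.0418
grip_force: 0.0
```

Call:
send_rows(targets=[{"translation": [0,0,0],"spin": 0,"jaw": 0.35},{"translation": [0,0,0],"spin": 0,"jaw": 0.25},{"translation": [0,0,0],"spin": 0,"jaw": 0.15},{"translation": [0,0,0],"spin": 0,"jaw": 0.05},{"translation": [0,0,0],"spin": 0,"jaw": 0.05}], force=30)

```text
time: 8.9
tool_pos: [0.3846, -0.2962, 0.0039]
tool_rot: [3.141, 0.0, 1.376]
contact_force: [0.2, 0.3, 1.4]
opening: 0.0173
grip_force: 30.0
```

Call:
send_rows(targets=[{"translation": [0,0,0],"spin": 0,"jaw": 0.05},{"translation": [0,0,0],"spin": 0,"jaw": 0.05},{"translation": [0,0,0],"spin": 0,"jaw": 0.05},{"translation": [0,0,0],"spin": 0,"jaw": 0.05},{"translation": [0,0,0],"spin": 0,"jaw": 0.05}])

```text
time: 9.4
tool_pos: [0.3846, -0.2962, 0.0039]
tool_rot: [3.141, 0.0, 1.376]
contact_force: [0.1, -0.2, 4.7]
opening: 0.0174
grip_force: 30.0
```

The bar is gripped: opening 17.4 mm, grip 30 N. Lifting.

Call:
send_rows(targets=[{"translation": [0,0,-1],"spin": 0,"jaw": 0.05},{"translation": [0,0,-4],"spin": 0,"jaw": 0.05},{"translation": [0,0,-8],"spin": 0,"jaw": 0.05},{"translation": [0,0,-12],"spin": 0,"jaw": 0.05},{"translation": [0,0,-15],"spin": 0,"jaw": 0.05}])

```text
time: 9.9
tool_pos: [0.3847, -0.2962, 0.1564]
tool_rot: [3.14, 0.001, 1.376]
contact_force: [0.1, -0.8, -1.3]
opening: 0.0173
grip_force: 30.0
```

Call:
send_rows(targets=[{"translation": [0,0,-3],"spin": 0,"jaw": 0.05},{"translation": [0,0,-5],"spin": 0,"jaw": 0.05},{"translation": [0,0,-5],"spin": 0,"jaw": 0.05},{"translation": [0,0,-5],"spin": 0,"jaw": 0.05},{"translation": [0,0,-5],"spin": 0,"jaw": 0.05}])

```text
time: 10.4
tool_pos: [0.3839, -0.2955, 0.2024]
tool_rot: [-3.139, -0.002, 1.376]
contact_force: [0.0, 0.5, -1.3]
opening: 0.0173
grip_force: 30.0
```

Run:
```python
from h import *
s=monitor.observe();p,d=read_camera("wrist");cv2.imwrite("pics/w4.png",p[:,:,::-1]);C=cam("wrist",s)
print("opening",s["opening"],"F",s["contact_force"])
R=Ro.from_euler("xyz",s["tool_rot"]).as_matrix()
q=p.astype(int);m=((q[...,0]-q[...,2]>18)).astype(np.uint8);m=cv2.morphologyEx(m,3,np.ones((3,3)))
n,l,st,c=cv2.connectedComponentsWithStats(m)
P=(cloud(C,d)-s["tool_pos"])@R
for i in range(1,n):
    if st[i,4]>80: print(st[i],np.median(P[l==i],0),P[l==i].min(0),P[l==i].max(0))
go(.5085,.196,.22,119.7)
```

```text
opening 0.017314934008563324 F [ 0.0297849   0.49838829 -1.27428152]
[ 547   62   66   37 1559] [0.10589064 0.21217634 0.08781996] [ 0.0822272   0.00100295 -0.15761324] [0.12488992 0.24770163 0.12924597]
[500  72  18  36 277] [0.1024276  0.19537803 0.14662568] [ 0.0822272   0.00100295 -0.15761324] [0.11967663 0.20934433 0.15524322]
[ 299  202   32   71 2142] [ 0.00874379  0.0007369  -0.0060489 ] [-0.14427622 -0.02088962 -0.15761324] [0.0822272  0.02282035 0.20318089]
[  22  245   80   65 1552] [ 0.03373231 -0.07785286 -0.0830518 ] [ 0.01969847 -0.07978872 -0.15761324] [ 0.0822272   0.00100295 -0.06583938]
[276 262  11  49 368] [ 0.03071009 -0.00952409 -0.08399995] [ 0.01081564 -0.01397927 -0.15761324] [ 0.0822272   0.00100295 -0.03691339]
[343 262   9  49 300] [ 0.03055631  0.01143049 -0.08354365] [ 0.01055655  0.00100295 -0.15761324] [ 0.0822272   0.01548069 -0.03753071]
[ 171  306  282   28 3302] [ 0.02236161  0.00621873 -0.09226042] [-0.95630473 -0.71180721 -0.15761324] [0.0822272  0.14612724 0.96368345]
[432 387  19   7 104] [-0.17366262  0.12595714  0.04090213] [-0.21591201  0.02870331 -0.10910141] [0.02045951 0.14679479 0.0730239 ]
t 10.45 pos [ 0.3839 -0.2955  0.2023] rpy [-1.7986e+02 -1.0000e-01  7.8830e+01] F [-1.49 -0.13 -0.28] -> shift cm [50.64  2.7  -1.69] spin -40.9 dist 50.7
```

View pics/w4.png

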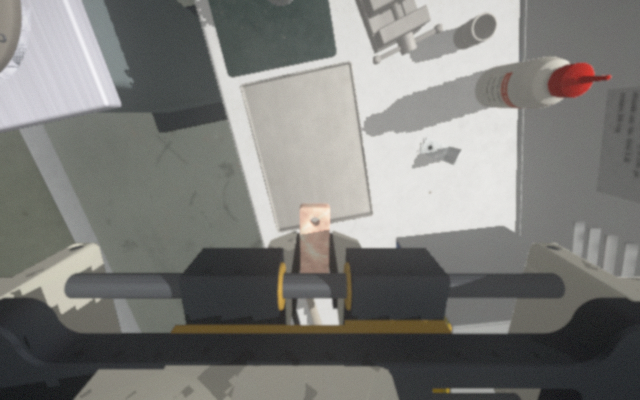

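The bar is held level-looking, its front end at (315,205). I'll measure its offset and tilt in the tool frame.

Run:
```python
from h import *
s=monitor.observe();p,d=read_camera("wrist");C=cam("wrist",s);R=Ro.from_euler("xyz",s["tool_rot"]).as_matrix()
q=p.astype(int);m=(q[...,0]-q[...,2]>18).astype(np.uint8);m[245:]=0;m[:195]=0;m[:,:290]=0;m[:,340:]=0
P=(cloud(C,d)-s["tool_pos"])@R
k=(cv2.erode(m,np.ones((5,5)))>0)&(abs(P[...,2]+.006)<.012);Q=P[k]
A=np.linalg.lstsq(np.c_[Q[:,:2],np.ones(len(Q))],Q[:,2],rcond=None)[0];print("slopes deg",np.degrees(A[:2]),"z0 mm",A[2]*1000,len(Q))
# edges onto top plane z=-6.6 mm (tool)
Rc=(get_calibration("wrist")["hand_eye"])
def tp(uv):
    K=C[0];u,v=uv;r=Rc[:3,:3]@np.array([(u-K[0,2])/K[0,0],-(v-K[1,2])/K[1,1],-1]);o=Rc[:3,3];return (o+r*((-.0066-o[2])/r[2]))[:2]*1000
for v in (206,212,218,224,230,236):
    x=np.flatnonzero(m[v]);print(v,x.min(),x.max(),tp((x.min()-.5,v)).round(1),tp((x.max()+.5,v)).round(1))
c=[np.flatnonzero(m[:,u]).min() for u in(304,310,322,326)];print(c,[tp((u,v-.5)).round(1) for u,v in zip((304,310,322,326),c)])
```

```text
slopes deg [2.17596376 0.85845204] z0 mm -6.607586998477666 932
206 300 330 [29.9 -7.6] [29.9 10.2]
212 299 330 [26.3 -8.2] [26.2 10.3]
218 299 330 [22.5 -8.3] [22.5 10.4]
224 299 330 [18.7 -8.4] [18.7 10.4]
230 299 329 [14.9 -8.4] [14.9  9.9]
236 302 329 [11.  -6.7] [11. 10.]
[np.int64(202), np.int64(203), np.int64(202), np.int64(202)] [array([32.7, -5. ]), array([32.1, -1.6]), array([32.7,  5.3]), array([32.7,  7.6])]
```

Tilt is small and the lengthwise offset is about 0.5–1 mm. I'll carry it high to just short of the nest, then look again.

Call:
send_rows(targets=[{"translation": [1.5,0.2,-0.5],"spin": 0,"jaw": 0.05},{"translation": [5,0.6,-1],"spin": 0,"jaw": 0.05},{"translation": [9,1.1,-1],"spin": 0,"jaw": 0.05},{"translation": [13,1.6,-1],"spin": 0,"jaw": 0.05},{"translation": [17,2.1,-1],"spin": 0,"jaw": 0.05}])

```text
time: 11.0
tool_pos: [0.4381, -0.131, 0.2137]
tool_rot: [-3.141, -0.001, 1.376]
contact_force: [0.6, -0.6, -0.5]
opening: 0.0174
grip_force: 30.0
```

Call:
send_rows(targets=[{"translation": [4,0.5,0],"spin": 0,"jaw": 0.05},{"translation": [8,1,0],"spin": 0,"jaw": 0.05},{"translation": [12,1.5,0],"spin": 0,"jaw": 0.05},{"translation": [16,2,0],"spin": 0,"jaw": 0.05},{"translation": [20,2.5,0],"spin": 0,"jaw": 0.05}])

```text
time: 11.5
tool_pos: [0.501, 0.0607, 0.2137]
tool_rot: [-3.141, -0.0, 1.376]
contact_force: [1.5, -0.7, -0.5]
opening: 0.0172
grip_force: 30.0
```

Call:
send_rows(targets=[{"translation": [3.5,0.5,0],"spin": -7,"jaw": 0.05},{"translation": [6.5,0.9,0],"spin": -14,"jaw": 0.05},{"translation": [9,1.2,0],"spin": -21,"jaw": 0.05},{"translation": [9.8,1.3,0],"spin": -28,"jaw": 0.05},{"translation": [9.8,1.3,0],"spin": -35,"jaw": 0.05}])

```text
time: 12.0
tool_pos: [0.5324, 0.1541, 0.2133]
tool_rot: [-3.141, -0.001, 1.994]
contact_force: [-0.4, 0.0, 0.8]
opening: 0.0173
grip_force: 30.0
```

Call:
send_rows(targets=[{"translation": [0,0,0],"spin": -4,"jaw": 0.05},{"translation": [0,0,0],"spin": -6,"jaw": 0.05},{"translation": [0,0,0],"spin": -6,"jaw": 0.05},{"translation": [0,0,0],"spin": -6,"jaw": 0.05},{"translation": [0,0,0],"spin": -6,"jaw": 0.05}])

```text
time: 12.5
tool_pos: [0.5328, 0.1519, 0.2137]
tool_rot: [-3.141, -0.0, 2.091]
contact_force: [-0.2, -0.5, 0.2]
opening: 0.0173
grip_force: 30.0
```

Run:
```python
from h import *
s=monitor.observe();p,d=read_camera("wrist");C=cam("wrist",s);cv2.imwrite("pics/w5.png",p[:,:,::-1])
nest(C,p,d,(.508,.196));print(project(C,[.508,.196,.032]),s["opening"],s["grip_force"])
go(.508,.196,.15,119.7)
```

```text
nest depth ((509.07940673828125, 196.01377868652344), (39.91758346557617, 84.72388458251953), 29.783863067626953) 2444
[[313.82956676 137.92639832]] 0.01728450872320669 29.999794363975525
t 12.55 pos [0.5328 0.1518 0.2137] rpy [-1.8000e+02 -1.0000e-02  1.1981e+02] F [-0.26  0.89 -1.16] -> shift cm [5.07 0.04 6.37] spin 0.1 dist 8.1
```

View pics/w5.png

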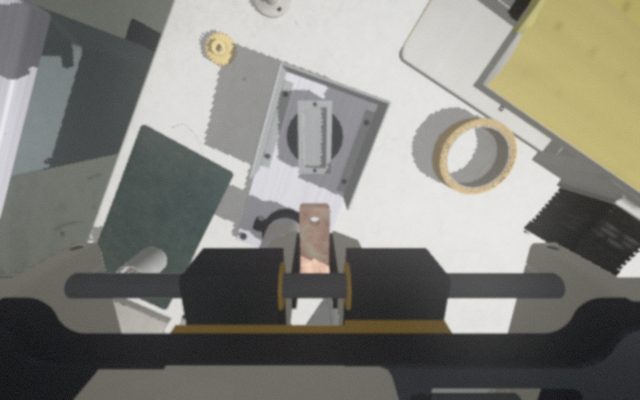

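The nest is again at (0.509, 0.196), yaw 29.8°, and the bar lines up with the pocket column at about x = 315. Moving over it and descending.

Call:
send_rows(targets=[{"translation": [1.5,0,0],"spin": 0,"jaw": 0.05},{"translation": [3.5,0,1],"spin": 0,"jaw": 0.05},{"translation": [4.9,0.05,4],"spin": 0,"jaw": 0.05},{"translation": [4.9,0.05,8],"spin": 0,"jaw": 0.05},{"translation": [4.9,0.05,11],"spin": 0,"jaw": 0.05}])

```text
time: 13.05
tool_pos: [0.5075, 0.1956, 0.1021]
tool_rot: [-3.141, -0.001, 2.092]
contact_force: [0.4, 0.2, -0.4]
opening: 0.018
grip_force: 30.0
```

Call:
send_rows(targets=[{"translation": [0,0,1],"spin": 0,"jaw": 0.05},{"translation": [0,0,2],"spin": 0,"jaw": 0.05},{"translation": [0,0,3],"spin": 0,"jaw": 0.05},{"translation": [0,0,4],"spin": 0,"jaw": 0.05},{"translation": [0,0,4],"spin": 0,"jaw": 0.05}])

```text
time: 13.55
tool_pos: [0.5087, 0.1942, 0.063]
tool_rot: [-3.141, -0.0, 2.091]
contact_force: [-0.5, 0.3, -0.4]
opening: 0.0174
grip_force: 30.0
```

Run:
```python
from h import *
go(.5085,.1955,.0439,119.8)
p,d=read_camera("wrist");p2,_=read_camera("scene");cv2.imwrite("pics/w6.png",np.hstack([cv2.resize(p[90:290,220:420,::-1],(400,400)),cv2.resize(p2[120:220,240:340,::-1],(400,400),interpolation=2)]))
```

```text
t 13.55 pos [0.5087 0.1942 0.063 ] rpy [-1.7994e+02 -2.0000e-02  1.1982e+02] F [-0.5   0.33 -0.35] -> shift cm [0.12 0.05 1.91] spin 0.0 dist 1.9
```

View pics/w6.png

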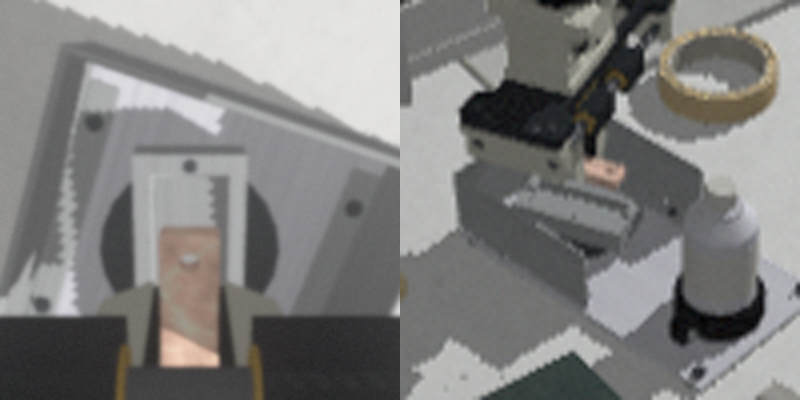

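The bar sits centred across the block (crop centres 189 and 190) and parallel to it. Final descent.

Call:
send_rows(targets=[{"translation": [0.1,0,0.5],"spin": 0,"jaw": 0.05},{"translation": [0.1,0,1],"spin": 0,"jaw": 0.05},{"translation": [0.1,0,1.5],"spin": 0,"jaw": 0.05},{"translation": [0.1,0,1.8],"spin": 0,"jaw": 0.05},{"translation": [0.1,0,1.9],"spin": 0,"jaw": 0.05}])

```text
time: 14.15
tool_pos: [0.5083, 0.1952, 0.0442]
tool_rot: [-3.141, -0.0, 2.092]
contact_force: [0.1, -0.1, -0.6]
opening: 0.0173
grip_force: 30.0
```

Call:
send_rows(targets=[{"translation": [0,0,0],"spin": 0,"jaw": 0.05},{"translation": [0,0,0],"spin": 0,"jaw": 0.05},{"translation": [0,0,0],"spin": 0,"jaw": 0.05},{"translation": [0,0,0],"spin": 0,"jaw": 0.05},{"translation": [0,0,0],"spin": 0,"jaw": 0.05}])

```text
time: 14.65
tool_pos: [0.5086, 0.1953, 0.0448]
tool_rot: [3.141, -0.0, 2.092]
contact_force: [0.9, -0.7, -0.7]
opening: 0.0174
grip_force: 30.0
```

Run:
```python
from h import *
go(.5085,.1957,.0439,119.8)
s=monitor.observe();p,d=read_camera("wrist");C=cam("wrist",s);R=Ro.from_euler("xyz",s["tool_rot"]).as_matrix()
P=cloud(C,d);q=p.astype(int);m=(q[...,0]-q[...,2]>18).astype(np.uint8);m[245:]=0;m[:195]=0;m[:,:290]=0;m[:,340:]=0
k=(cv2.erode(m,np.ones((5,5)))>0)&(abs(P[...,2]-.05)<.01);Q=(P[k]-s["tool_pos"])@R
A=np.linalg.lstsq(np.c_[Q[:,:2],np.ones(len(Q))],Q[:,2],rcond=None)[0];print("bar top z",np.median(P[k][:,2]),"slopes",np.degrees(A[:2]))
# front edges on the same column: bar front (top z .0505) and block front (z .032), in tool x
col=p[100:215,314].astype(int).sum(1);print(np.diff(col).tolist())
def tx(v,z): return ((onplane(C,(314,v),z)[0]-s["tool_pos"])@R)[0]*1000
v=np.flatnonzero(m[:,314]).min();print("bar front row",v,tx(v-.5,.0505))
r=P[150:200,314,2];b=np.flatnonzero((abs(P[:,314,2]-.032)<.004));print("block rows",b.min(),b.max(),"front at",tx(b.min()-.5,.032))
```

```text
t 14.65 pos [0.5086 0.1953 0.0448] rpy [179.98  -0.   119.84] F [ 0.86 -0.7  -0.73] -> shift cm [0.04 0.01 0.09] spin 0.0 dist 0.1
bar top z 0.050820832926627355 slopes [0.73902958 0.24293566]
[-4, 0, -1, -1, 3, -3, 6, -3, 3, 2, 0, -3, 2, 1, -3, 1, -12, -65, -80, -39, -9, -10, 2, -1, 0, 4, 0, -16, -20, -37, -30, -18, -9, 9, -5, 7, 3, 9, 21, 0, -16, 33, 108, 106, 48, 10, 3, 1, 0, -6, -2, 1, -22, -64, -80, -47, -16, -13, 9, -1, -1, 5, 0, -9, 9, -10, -3, -28, -53, -25, 4, 7, 28, 68, 44, -27, -77, -72, -6, -14, -8, 13, 44, 88, 62, 42, -4, 4, 5, 5, 1, -5, 0, 2, -4, 7, -9, 8, -2, -9, -3, -29, -53, -33, -6, 16, 23, 6, 11, 6, -11, -3, -13, -3]
bar front row 204 30.4355466333589
block rows 133 186 front at 69.09417179671945
```

Run:
```python
from h import *
s=monitor.observe();C=cam("wrist",s);R=Ro.from_euler("xyz",s["tool_rot"]).as_matrix()
for v in(142.5,153.5,173,183.5): print(v,(((onplane(C,(314,v),.032)[0]-s["tool_pos"])@R)*1000).round(1))
for v in(201.5,203.5): print(v,(((onplane(C,(314,v),.0505)[0]-s["tool_pos"])@R)*1000).round(1))
```

```text
142.5 [63.2  0.9 12.8]
153.5 [56.5  0.9 12.8]
173 [44.4  0.9 12.8]
183.5 [37.6  0.9 12.8]
201.5 [31.7  0.9 -5.7]
203.5 [30.4  0.9 -5.7]
```

The bar is level (tilt under 1°), centred within about 0.5 mm, and about 10.5 mm above the mouth. Handing in.

```bash
python3 -c "
from cell import job
print(job.hand_in())"
```

```text
the job is handed in; nothing more can be done
None
```

The job is handed in, but the hand-in returned no verdict: the cap was pressed to its stop and sprang back, and the copper bar is held level about 1 cm above the pocket, centred to about 0.5 mm by the last camera check.

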